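# Point out the next organ pipe and its cradle

### The arm

A 7-joint arm with a two-finger parallel gripper is mounted at the origin on the work surface. World frame = base frame: x ahead of the robot, y to its left, z up, the work surface at z = 0. Lengths are in m, angles in degrees, forces in N, time in s.
With the tool pointing down it reaches from about 0.425 to 0.875 m from the base axis. Payload 4.7 kg.
Tool frame: the origin (TCP) lies between the finger pads; the fingertips stand 14 mm ahead of it and the grasp point (between the pads) lies 5 mm behind it (env.tip_reach is the distance from the TCP to the fingertips, in m); z points along the fingers, y is the direction in which the jaws open and shut (so a half turn about z gives the same grasp; the last joint's range is limited). The gripper opens to 87 mm and grips with 3 to 60 N. Pads are 19 mm wide; open, the fingers measure 117 mm over their backs; the gripper's body (75 mm by 190 mm) begins 51 mm behind the grasp point.
Start: joints at [-74.994, 18.392, -4.016, 83.108, 1.295, 78.541, -3.26], TCP at [0.159, 0.63, 0.237] pointing down, gripper open.
Joint ranges: [-163.93, 163.93], [-17.29, 119.83], [-79.2, 71.16], [3.27, 140.29], [-89.18, 269.18], [5.43, 117.66], [-154.24, 154.24]. Speed limits (degrees/s): [147.25, 147.25, 180, 180, 180, 180, 180].

### API

Orientations are given as [roll, pitch, yaw] about the fixed x, y, z axes, in that order (R = Rz(yaw) Ry(pitch) Rx(roll)).
In Python, from cell import env gives the robot as it stands. The module is installed in compiled form; this text tells all that it offers.
- The arm moves only by the shell command python3 -m pendant 'ROWS' [FORCE]. ROWS is JSON, a list of rows, each an object of numbers: "rx", "ry", "rz": the turn, a rotation vector about the tool's x, y, z in degrees; "tx", "ty", "tz": the shift along the tool's x, y, z in mm; "jaw": the finger opening in mm, from 0 to 87. In form: [{"rx": .., "ry": .., "rz": .., "tx": .., "ty": .., "tz": .., "jaw": ..}, ...]. A call has 1 to 20 rows; each row shifts and turns the commanded pose from where the row before left it, along the tool's axes as they then stand; what a row does not reach is not made up. A row lasts 1/12 s, in which the tool goes at most 41.7 mm and 7.16 degrees, less where a joint would pass 70% of its speed; a pose out of reach is approached as far as the arm can. A call with a gripper value outside its range is refused whole. The fingers move at their own pace and stop on an object; FORCE is the grip in N (left out, the last holds). Time passes only in rows, so rows that do not move let the fingers close. It gives the time, the measured TCP pose, the force and the opening at its end, in the units of the state.
- env.get_obs(): the state, without advancing time (a new reading comes with each control period).
- env.read_camera(name): name is "scene" or "top" or "wrist"; returns a dict with "img" (420x560x3 uint8, red, green, blue), "range_z" (420x560 float32, m along the optical axis (not along the pixel's ray), 0 where there is no reading), "vertical_fov" (degrees; the focal length in pixels is half the picture's height over the tangent of half this angle, whatever the lens; pixels are square), "cx", "cy" (the principal point, pixels), "world_to_cam" (4x4, takes a point from world to camera coordinates). Camera axes: x right, y up, looking along -z (the intrinsics and any distortion apply to the point x, -y, -z); pixel columns grow to the right and rows downward; lengths in m; the calibration is good to about 2 mm. The wrist camera is an equidistant fisheye: a pixel r from the principal point sees the ray r / f radians off the axis. A picture is of the moment at which its call begins.
- env.sign_off(): hands the job in, once; it reports no verdict.
The state is a dict: "time_s": time; "qpos": joint angles; "joint_velocities": joint speeds; "effort": joint torques, N m; "tool_pos": TCP position; "tool_rot": TCP orientation; "force": force on the tool from outside, world axes, zero at the start; "wrist_torque": the same for the moment, N m; "grip_width": finger opening in m.
Only numpy, scipy, OpenCV 4.12 (cv2) and the standard library are available. Lean on these libraries where they do the work, as an engineer would, in place of code of your own. Each camera call takes 0.05 s, during which the arm holds its last target.

### The job

Without touching anything, show the apprentice the next soldering job: point down at the mouth of the organ pipe with the two red-brown bands, fingertips two or three centimetres above it, and stay there for about two seconds. Then point in the same way at the middle of the empty roller cradle, where that pipe goes next, stay for about two seconds and finish still pointing there. Travel well above the work, coming down low over neither the mouths of the other two pipes nor the loaded cradle.

Things in the scene. Friction and masses are not known exactly. Their poses are not given: they have to be found in the camera images.
- pipe_banded: the pipe to show: bright tin-grey with two red-brown bands, each 28 mm wide, round its body (middles 76 and 149 mm from the mouth), a metal organ pipe, lying level in the rest: cylinder 44 mm in diameter and 190 mm long, with a pointed cone foot 95 mm long; graspable but not to be touched. The origin is on its underside (44 mm below its top) directly below the mouth; x runs along the pipe from the mouth to the open end (+190 mm), the foot's point is at -100 mm, z up
- pipe_banded_mouth (a point): centre of the mouth of the banded pipe, on the top of the pipe where the cone foot meets the cylinder: a dark slot 12 by 30 mm with a flat lip beyond it. About 80 mm above the table; z up, x along the pipe towards the open end
- pipe_plain: plain bright tin-grey, no bands, a metal organ pipe, lying level in the rest: cylinder 44 mm in diameter and 190 mm long, with a pointed cone foot 95 mm long; graspable but not to be touched. The origin is on its underside (44 mm below its top) directly below the mouth; x runs along the pipe from the mouth to the open end (+190 mm), the foot's point is at -100 mm, z up
- pipe_plain_mouth (a point): centre of the mouth of the plain pipe, on the top of the pipe where the cone foot meets the cylinder: a dark slot 12 by 30 mm with a flat lip beyond it. About 80 mm above the table; z up, x along the pipe towards the open end
- pipe_copper: copper-coloured, no bands, a metal organ pipe, lying level in the rest: cylinder 44 mm in diameter and 190 mm long, with a pointed cone foot 95 mm long; graspable but not to be touched. The origin is on its underside (44 mm below its top) directly below the mouth; x runs along the pipe from the mouth to the open end (+190 mm), the foot's point is at -100 mm, z up
- pipe_copper_mouth (a point): centre of the mouth of the copper pipe, on the top of the pipe where the cone foot meets the cylinder: a dark slot 12 by 30 mm with a flat lip beyond it. About 80 mm above the table; z up, x along the pipe towards the open end
- rest: dark wooden rest, fixed to the table, 160 mm along the pipes (x) by 270 mm across, with three V saddles 85 mm apart in which the three pipes lie side by side in any order, tops about 80 mm above the table; origin at the centre of its underside
- cradle_empty: roller cradle 110 mm (x, along the rollers) by 100 mm, two dark wooden end boards 40 mm high and two red rollers 32 mm in diameter, 48 mm apart, tops 52 mm above the table; fixed to the table; origin at the centre of its underside; nothing lies on this one
- cradle_empty_mid (a point): middle of the empty cradle: midway between its two rollers at the height of their tops, 52 mm above the table; z up
- cradle_loaded: roller cradle 110 mm (x, along the rollers) by 100 mm, two dark wooden end boards 40 mm high and two red rollers 32 mm in diameter, 48 mm apart, tops 52 mm above the table; fixed to the table; origin at the centre of its underside; a short tube lies on this one
- tube: short plain tin-grey tube, 44 mm in diameter, 130 mm long along x, lying loose on the rollers of the loaded cradle; origin on its underside at mid-length, 44 mm below its top
- tube_top (a point): top of that tube at mid-length, about 88 mm above the table
- tin: closed tin, 68 mm in diameter, 75 mm high, standing beyond the cradles; origin at the centre of its underside
- spatula: spatula lying flat on the table to the left of the pipes, 280 mm long along its x, at most 65 mm wide and 20 mm high; origin at mid-length on its underside
- iron_stand: wooden block 100 by 70 by 35 mm with a bent wire holder, 105 mm high, carrying a soldering iron (about 235 mm long across the block, along the stand's y); all one fixed piece, to the right of the cradles; origin at the centre of the block's underside
Things that resemble listed ones, but are neither listed nor needed, are in the scene too. What is shaped like the tin but blue or pink is not meant.

How it is judged:
By the outcome, as a careful person would: the job done as asked, in the order asked, and still so for the second after the job is handed in, with the robot touching nothing.
It also fails if it takes over 48 s, if anything falls off the work surface, if the arm or the gripper's body presses on something with over 40 N, if the wrist force passes 120 N, or if a joint passes its speed limit or range.

## Working session

There is one attempt and no reset: what is moved stays moved. The work goes in short steps, Python scripts to look and compute and a shell command to move; the robot and the scene stay as the last step left them, time stands still between calls to the robot, and variables do not carry over. Pictures are saved under pics/ and viewed, and the job is handed in when it is done.

```bash
mkdir -p pics
cat > h.py <<'E'
import numpy as np,cv2
from cell import env
def proj_inv(c,u,v,z=None):
    f=c['img'].shape[0]/2/np.tan(np.radians(c['vertical_fov']/2))
    T=np.linalg.inv(c['world_to_cam'])
    d=np.array([(u-c['cx'])/f,-(v-c['cy'])/f,-1.])
    if z is None:
        z_=c['range_z'][int(round(v)),int(round(u))]; return (T@np.r_[d*z_,1])[:3]
    o=T[:3,3]; w=T[:3,:3]@d
    return o+w*(z-o[2])/w[2]
E
python3 - <<'E'
from h import *
import pickle
o=env.get_obs(); print(o['time_s'],o['tool_pos'],o['tool_rot'],o['grip_width'])
for n in('scene','top'):
    c=env.read_camera(n); pickle.dump(c,open(n+'.pkl','wb'))
    cv2.imwrite(f'pics/{n}0.png',cv2.resize(c['img'][:,:,::-1],(800,600)))
    print(n,np.linalg.inv(c['world_to_cam']).round(3).tolist(),c['cx'],c['cy'],c['vertical_fov'])
E
```

```text
0.0 [0.1593464  0.62961841 0.23544729] [-1.79889858e+02  5.73646296e-03  1.65805100e+02] 0.08735691033667815
scene [[-0.424, -0.651, 0.63, 1.357], [0.905, -0.298, 0.302, 0.386], [-0.009, 0.698, 0.716, 0.934], [0.0, 0.0, 0.0, 1.0]] 280.02375247210034 208.5781548332567 53.99397513479597
top [[0.017, 0.996, -0.082, 0.533], [-0.999, 0.02, 0.036, 0.027], [0.038, 0.081, 0.996, 1.084], [0.0, 0.0, 0.0, 1.0]] 277.9603008069121 208.98561193656317 57.83935854219696
```

View pics/scene0.png

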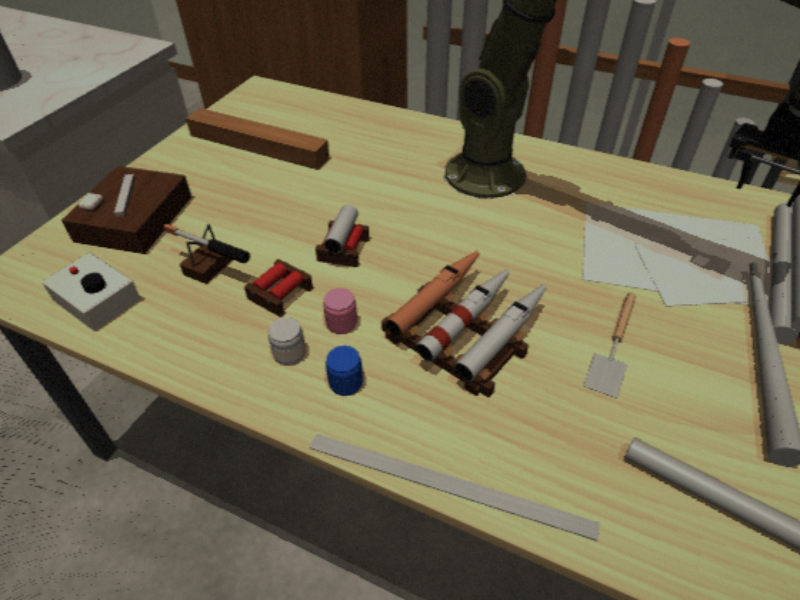

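View pics/top0.png

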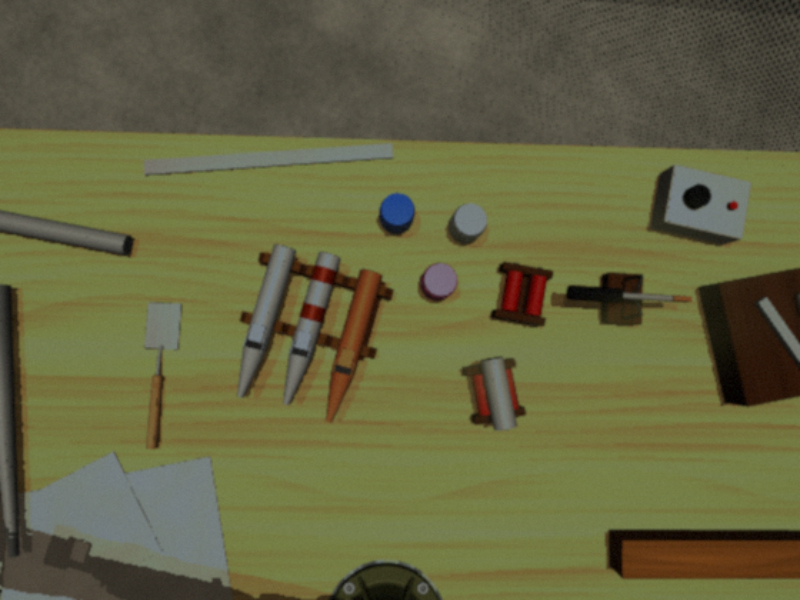

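The top view (800x600) shows these candidates:
- **Pipe mouths:** plain at about (254,345), banded at (300,351), copper at (343,370).
- **Cradles:** empty at (522,293), loaded with the tube at (495,393).
- **Other tubes and cans:** loose grey tubes at the left edge; blue, pink and grey cans.

I choose the banded mouth at (300,351) and the empty cradle at (522,293), and check both in crops.

Run:
```python
from h import *
import pickle
c=pickle.load(open('top.pkl','rb'));im=c['img'][:,:,::-1]
a=cv2.resize(im[165:290,160:285],(600,600),interpolation=cv2.INTER_CUBIC) # x4.8
b=cv2.resize(im[175:235,335:395],(200,200),interpolation=cv2.INTER_CUBIC)
o=np.zeros((600,800,3),np.uint8);o[:,:600]=a;o[:200,600:]=b
cv2.imwrite('pics/crop1.png',o)
```

```text
(no output)
```

View pics/crop1.png

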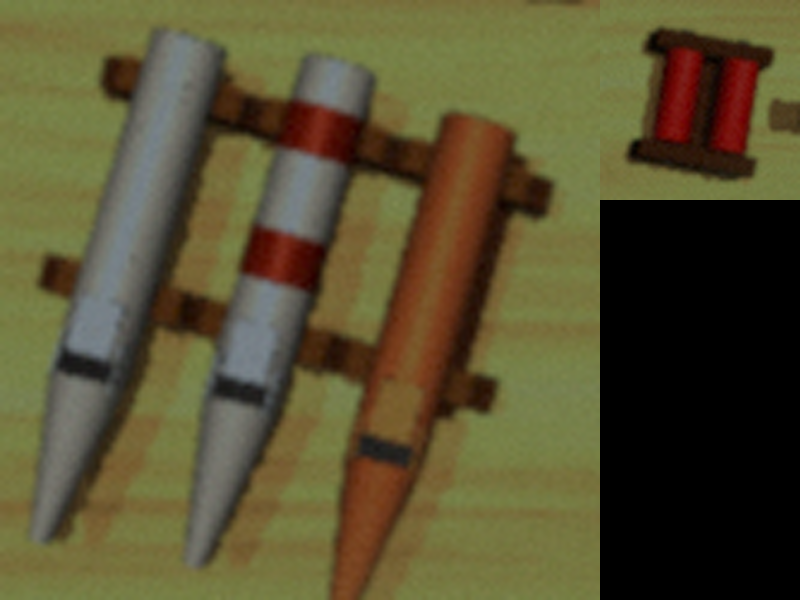

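The crop confirms the pipe with two red bands, its dark mouth slot at crop (241,389), and the empty cradle with its roller midpoint at (708,100). Now the positions, with a cross-check from the scene camera.

Run:
```python
from h import *
import pickle
c=pickle.load(open('top.pkl','rb'))
P={'band':(209.8,245.6,.08),'plain':(177.1,240.4,.08),'copper':(239.8,258.1,.08),'band_end':(160+338/4.8-.4,165+63/4.8-.4,.08),'cradle':(367,204.6,.052),'tube':(346.5,275.5,.088),'iron':(435,208,.1)}
s=pickle.load(open('scene.pkl','rb'));f=210/np.tan(np.radians(s['vertical_fov']/2))
for k,(u,v,z) in P.items():
    p=proj_inv(c,u,v,z); q=proj_inv(c,u,v); x=s['world_to_cam']@np.r_[p,1]
    uv=(s['cx']+f*x[0]/-x[2],s['cy']-f*x[1]/-x[2])
    print(k,p.round(4),q.round(4),np.round(uv,1))
    if k in('band','cradle'):
        a,b=int(uv[0]),int(uv[1]); w=cv2.resize(s['img'][b-30:b+30,a-30:a+30,::-1],(400,400),interpolation=cv2.INTER_CUBIC)
        m=(int((uv[0]-a+30.5)*6.667),int((uv[1]-b+30.5)*6.667)); cv2.drawMarker(w,m,(0,255,0),0,14,1)
        P[k]=w if 0 else P[k]; cv2.imwrite(f'pics/s_{k}.png',w)
a=np.hstack([cv2.imread('pics/s_band.png'),cv2.imread('pics/s_cradle.png')]);cv2.imwrite('pics/s_both.png',a)
```

```text
band [0.5159 0.167  0.08  ] [0.5159 0.1668 0.0809] [336.5 202.9]
plain [0.528  0.2521 0.08  ] [0.528  0.2524 0.0789] [363.4 214.4]
copper [0.4847 0.088  0.08  ] [0.4846 0.0881 0.0787] [315.4 188.6]
band_end [0.6962 0.1193 0.08  ] [0.6961 0.1192 0.0808] [297.1 240.8]
cradle [ 0.6349 -0.2556  0.052 ] [ 0.6389 -0.2665  0.0121] [193.9 193.9]
tube [ 0.4443 -0.1913  0.088 ] [ 0.4441 -0.1918  0.0859] [240.9 155.1]
iron [ 0.625  -0.4237  0.1   ] [ 0.6266 -0.4317  0.0824] [148.4 165.6]
```

View pics/s_both.png

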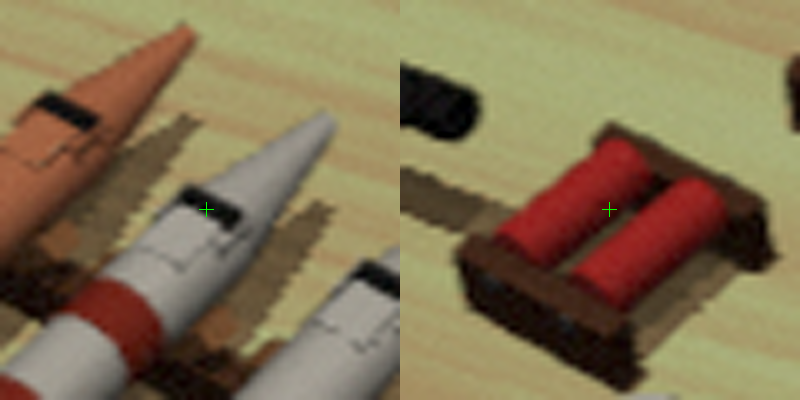

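Heights agree to about 1 mm: band top 0.081, tube 0.086. Pipe spacing is about 85 mm, and the scene-camera reprojection lands on the slot and between the rollers. First move: rise, close the jaws and yaw -60° in place.

```bash
python3 -m pendant '[{"tz":-5,"jaw":0},{"tz":-10,"rz":2,"jaw":0},{"tz":-15,"rz":4,"jaw":0},{"tz":-15,"rz":5,"jaw":0},{"tz":-15,"rz":5,"jaw":0},{"tz":-10,"rz":5,"jaw":0},{"rz":5,"jaw":0},{"rz":5,"jaw":0},{"rz":5,"jaw":0},{"rz":5,"jaw":0},{"rz":5,"jaw":0},{"rz":5,"jaw":0},{"rz":5,"jaw":0},{"rz":4,"jaw":0},{"jaw":0},{"jaw":0},{"jaw":0},{"jaw":0}]' 10
cat >> h.py <<'E'
from scipy.spatial.transform import Rotation as R
def go(x,y,z):
    o=env.get_obs(); r=R.from_euler('xyz',o['tool_rot'],degrees=True)
    print(o['time_s'],o['tool_pos'].round(4),o['tool_rot'].round(1),o['grip_width'],o['force'].round(1),'axis',r.as_matrix()[:,2].round(4),'qpos',np.round(o['qpos'],0),'tip',env.tip_reach,'tool shift mm',(r.inv().apply(np.array([x,y,z])-o['tool_pos'])*1e3).round(1))
E
python3 -c "
from h import *
go(.516,.167,.30)"
```

```text
0.1 [0.1594 0.6297 0.2356] [-179.9    0.   165.8] 0.0871930032042554 [ 0.5 -0.3 -0.1] axis [-3.0e-04 -1.7e-03 -1.0e+00] qpos [-75.  18.  -4.  83.   1.  79.  -3.] tip 0.014 tool shift mm [-459.2 -361.2  -63.7]invalid input at $[0]: expected keys rx, ry, rz, tx, ty, tz, jaw
```

Every key is required in each row.

```bash
python3 -m pendant '[{"rx":0,"ry":0,"rz":0,"tx":0,"ty":0,"tz":-5,"jaw":0},{"rx":0,"ry":0,"rz":2,"tx":0,"ty":0,"tz":-10,"jaw":0},{"rx":0,"ry":0,"rz":4,"tx":0,"ty":0,"tz":-15,"jaw":0},{"rx":0,"ry":0,"rz":5,"tx":0,"ty":0,"tz":-15,"jaw":0},{"rx":0,"ry":0,"rz":5,"tx":0,"ty":0,"tz":-15,"jaw":0},{"rx":0,"ry":0,"rz":5,"tx":0,"ty":0,"tz":-5,"jaw":0},{"rx":0,"ry":0,"rz":5,"tx":0,"ty":0,"tz":0,"jaw":0},{"rx":0,"ry":0,"rz":5,"tx":0,"ty":0,"tz":0,"jaw":0},{"rx":0,"ry":0,"rz":5,"tx":0,"ty":0,"tz":0,"jaw":0},{"rx":0,"ry":0,"rz":5,"tx":0,"ty":0,"tz":0,"jaw":0},{"rx":0,"ry":0,"rz":5,"tx":0,"ty":0,"tz":0,"jaw":0},{"rx":0,"ry":0,"rz":5,"tx":0,"ty":0,"tz":0,"jaw":0},{"rx":0,"ry":0,"rz":5,"tx":0,"ty":0,"tz":0,"jaw":0},{"rx":0,"ry":0,"rz":4,"tx":0,"ty":0,"tz":0,"jaw":0},{"rx":0,"ry":0,"rz":0,"tx":0,"ty":0,"tz":0,"jaw":0},{"rx":0,"ry":0,"rz":0,"tx":0,"ty":0,"tz":0,"jaw":0}]' 10
python3 -c "
from h import *
go(.516,.167,.30)"
```

```text
time_s: 1.43
tool_pos: [0.1594, 0.6301, 0.3016]
tool_rot: [180.0, 0.0, 105.9]
force: [0.6, -0.0, -0.3]
grip_width: 0.0009
1.4333 [0.1594 0.6301 0.3016] [180.    0.  105.9] 0.0008908650521671662 [ 0.6 -0.  -0.3] axis [ 1.e-04 -1.e-04 -1.e+00] qpos [-81.  17.   3.  77.  -1.  85. -62.] tip 0.014 tool shift mm [-543.2  215.9    1.7]
```

```bash
python3 -m pendant '[{"rx":0,"ry":0,"rz":0,"tx":-10,"ty":4,"tz":0,"jaw":0},{"rx":0,"ry":0,"rz":0,"tx":-20,"ty":8,"tz":0,"jaw":0},{"rx":0,"ry":0,"rz":0,"tx":-30,"ty":12,"tz":0,"jaw":0},{"rx":0,"ry":0,"rz":0,"tx":-30,"ty":12,"tz":0,"jaw":0},{"rx":0,"ry":0,"rz":0,"tx":-30,"ty":12,"tz":0,"jaw":0},{"rx":0,"ry":0,"rz":0,"tx":-30,"ty":12,"tz":0,"jaw":0},{"rx":0,"ry":0,"rz":0,"tx":-30,"ty":12,"tz":0,"jaw":0},{"rx":0,"ry":0,"rz":0,"tx":-30,"ty":12,"tz":0,"jaw":0},{"rx":0,"ry":0,"rz":0,"tx":-30,"ty":12,"tz":0,"jaw":0},{"rx":0,"ry":0,"rz":0,"tx":-30,"ty":12,"tz":0,"jaw":0},{"rx":0,"ry":0,"rz":0,"tx":-30,"ty":12,"tz":0,"jaw":0},{"rx":0,"ry":0,"rz":0,"tx":-30,"ty":12,"tz":0,"jaw":0},{"rx":0,"ry":0,"rz":0,"tx":-30,"ty":12,"tz":0,"jaw":0},{"rx":0,"ry":0,"rz":0,"tx":-30,"ty":12,"tz":0,"jaw":0},{"rx":0,"ry":0,"rz":0,"tx":-30,"ty":12,"tz":0,"jaw":0},{"rx":0,"ry":0,"rz":0,"tx":-30,"ty":12,"tz":0,"jaw":0},{"rx":0,"ry":0,"rz":0,"tx":-30,"ty":12,"tz":0,"jaw":0},{"rx":0,"ry":0,"rz":0,"tx":-30,"ty":12,"tz":0,"jaw":0},{"rx":0,"ry":0,"rz":0,"tx":-23,"ty":8,"tz":0,"jaw":0},{"rx":0,"ry":0,"rz":0,"tx":-10,"ty":4,"tz":0,"jaw":0}]'
python3 -c "
from h import *
go(.516,.167,.119)"
```

```text
time_s: 3.1
tool_pos: [0.5169, 0.1613, 0.3019]
tool_rot: [180.0, 0.1, 105.5]
force: [0.7, 0.0, -0.2]
grip_width: 0.0002
3.1 [0.5169 0.1613 0.3019] [1.800e+02 1.000e-01 1.055e+02] 0.00024779526279924025 [ 0.7  0.  -0.2] axis [ 0.0011 -0.0011 -1.    ] qpos [-49.   3.  30.  94.  -2.  83.  -3.] tip 0.014 tool shift mm [  5.9   0.6 182.9]
```

```bash
python3 -m pendant '[{"rx":0,"ry":0,"rz":0,"tx":0,"ty":0,"tz":0,"jaw":0},{"rx":0,"ry":0,"rz":0,"tx":0,"ty":0,"tz":0,"jaw":0},{"rx":0,"ry":0,"rz":0,"tx":0,"ty":0,"tz":0,"jaw":0}]'
python3 -c "
from h import *
go(.516,.167,.119)
c=env.read_camera('wrist');f=210/np.tan(np.radians(c['vertical_fov']/2))
im=cv2.resize(c['img'][:,:,::-1],(800,600))
def pr(p):
    x=c['world_to_cam']@np.r_[p,1];x=[x[0],-x[1],-x[2]];h=np.hypot(x[0],x[1]);t=np.arctan2(h,x[2]);return (c['cx']+f*t*x[0]/h,c['cy']+f*t*x[1]/h)
for p in([.5159,.167,.08],[.6349,-.2556,.052]):
    u=pr(p);print(u);cv2.drawMarker(im,(int((u[0]+.5)/.7),int((u[1]+.5)/.7)),(0,255,0),0,14,1)
cv2.imwrite('pics/w1.png',im)"
```

```text
time_s: 3.35
tool_pos: [0.514, 0.1686, 0.3014]
tool_rot: [-180.0, -0.1, 106.0]
force: [0.4, -0.2, 0.9]
grip_width: 0.0006
3.35 [0.514  0.1686 0.3014] [-1.80e+02 -1.00e-01  1.06e+02] 0.0006168409351719151 [ 0.4 -0.2  0.9] axis [-9.e-04  1.e-03 -1.e+00] qpos [-49.   3.  30.  94.  -2.  83.  -3.] tip 0.014 tool shift mm [ -2.3   1.6 182.4]
(np.float64(279.73784590244856), np.float64(187.96795825049034))
(np.float64(278.34309525301796), np.float64(416.7581157999797))
```

View pics/w1.png

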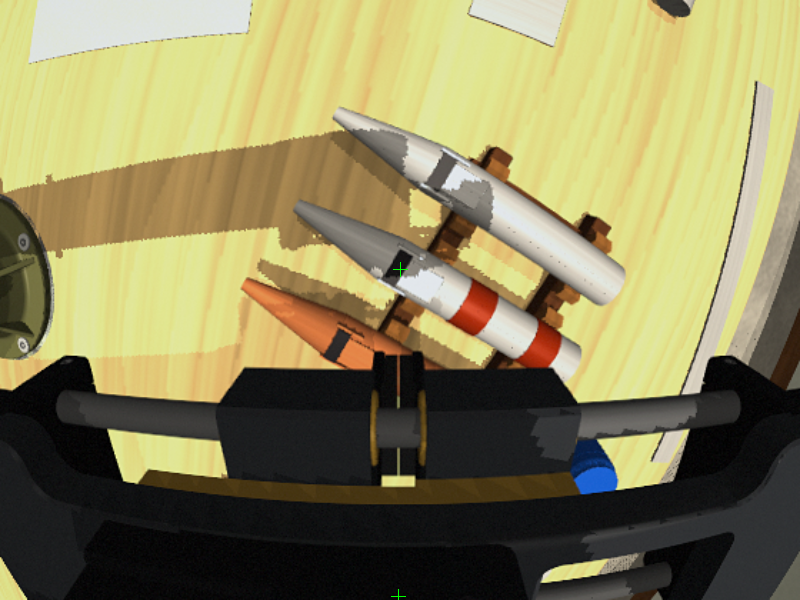

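The wrist view has the projected target (400,269) on the banded pipe's slot (399,265). Descending vertically.

```bash
python3 -m pendant '[{"rx":0,"ry":0,"rz":0,"tx":0,"ty":0,"tz":8,"jaw":0},{"rx":0,"ry":0,"rz":0,"tx":0,"ty":0,"tz":16,"jaw":0},{"rx":0,"ry":0,"rz":0,"tx":0,"ty":0,"tz":20,"jaw":0},{"rx":0,"ry":0,"rz":0,"tx":0,"ty":0,"tz":20,"jaw":0},{"rx":0,"ry":0,"rz":0,"tx":0,"ty":0,"tz":20,"jaw":0},{"rx":0,"ry":0,"rz":0,"tx":0,"ty":0,"tz":20,"jaw":0},{"rx":0,"ry":0,"rz":0,"tx":0,"ty":0,"tz":20,"jaw":0},{"rx":0,"ry":0,"rz":0,"tx":0,"ty":0,"tz":18,"jaw":0},{"rx":0,"ry":0,"rz":0,"tx":0,"ty":0,"tz":15,"jaw":0},{"rx":0,"ry":0,"rz":0,"tx":0,"ty":0,"tz":12,"jaw":0},{"rx":0,"ry":0,"rz":0,"tx":0,"ty":0,"tz":8,"jaw":0},{"rx":0,"ry":0,"rz":0,"tx":0,"ty":0,"tz":4,"jaw":0},{"rx":0,"ry":0,"rz":0,"tx":0,"ty":0,"tz":0,"jaw":0},{"rx":0,"ry":0,"rz":0,"tx":0,"ty":0,"tz":0,"jaw":0}]'
python3 -c "
from h import *
go(.516,.167,.119)
c=env.read_camera('scene');cv2.imwrite('pics/s2.png',cv2.resize(c['img'][140:260,260:420,::-1],(800,600),interpolation=cv2.INTER_CUBIC))
go(.516,.167,.119)"
```

```text
time_s: 4.57
tool_pos: [0.5155, 0.1668, 0.121]
tool_rot: [180.0, -0.0, 105.8]
force: [0.1, 0.6, 0.9]
grip_width: 0.0004
4.5667 [0.5155 0.1668 0.121 ] [180.   -0.  105.8] 0.00043988143684758505 [0.1 0.6 0.9] axis [ 7.e-04  4.e-04 -1.e+00] qpos [-47.  11.  29. 108.  -6.  63.   0.] tip 0.014 tool shift mm [0.1 0.6 2. ]
4.6167 [0.5158 0.1668 0.1214] [179.9  -0.  105.8] 0.000806247435585524 [-0.3  0.2 -0.3] axis [ 1.4e-03  8.0e-04 -1.0e+00] qpos [-47.  11.  29. 108.  -6.  63.   0.] tip 0.014 tool shift mm [0.1 0.3 2.4]
```

View pics/s2.png

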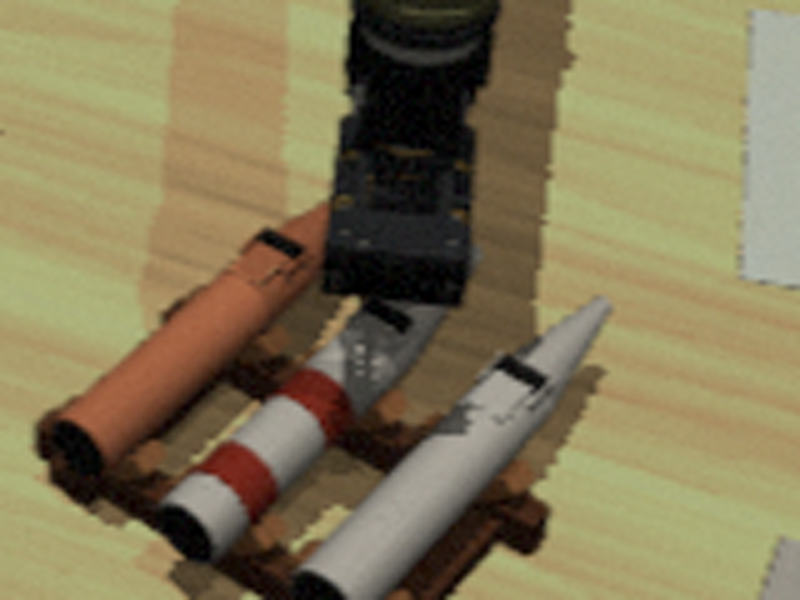

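The fingers stand just above the dark slot of the banded pipe (385,318), clear of its neighbours. I lower 2 mm and hold.

```bash
python3 -m pendant '[{"rx":0,"ry":0,"rz":0,"tx":0,"ty":0,"tz":2,"jaw":0},{"rx":0,"ry":0,"rz":0,"tx":0,"ty":0,"tz":0,"jaw":0},{"rx":0,"ry":0,"rz":0,"tx":0,"ty":0,"tz":0,"jaw":0},{"rx":0,"ry":0,"rz":0,"tx":0,"ty":0,"tz":0,"jaw":0},{"rx":0,"ry":0,"rz":0,"tx":0,"ty":0,"tz":0,"jaw":0},{"rx":0,"ry":0,"rz":0,"tx":0,"ty":0,"tz":0,"jaw":0},{"rx":0,"ry":0,"rz":0,"tx":0,"ty":0,"tz":0,"jaw":0},{"rx":0,"ry":0,"rz":0,"tx":0,"ty":0,"tz":0,"jaw":0},{"rx":0,"ry":0,"rz":0,"tx":0,"ty":0,"tz":0,"jaw":0},{"rx":0,"ry":0,"rz":0,"tx":0,"ty":0,"tz":0,"jaw":0},{"rx":0,"ry":0,"rz":0,"tx":0,"ty":0,"tz":0,"jaw":0},{"rx":0,"ry":0,"rz":0,"tx":0,"ty":0,"tz":0,"jaw":0},{"rx":0,"ry":0,"rz":0,"tx":0,"ty":0,"tz":0,"jaw":0},{"rx":0,"ry":0,"rz":0,"tx":0,"ty":0,"tz":0,"jaw":0},{"rx":0,"ry":0,"rz":0,"tx":0,"ty":0,"tz":0,"jaw":0},{"rx":0,"ry":0,"rz":0,"tx":0,"ty":0,"tz":0,"jaw":0},{"rx":0,"ry":0,"rz":0,"tx":0,"ty":0,"tz":0,"jaw":0},{"rx":0,"ry":0,"rz":0,"tx":0,"ty":0,"tz":0,"jaw":0},{"rx":0,"ry":0,"rz":0,"tx":0,"ty":0,"tz":0,"jaw":0},{"rx":0,"ry":0,"rz":0,"tx":0,"ty":0,"tz":0,"jaw":0}]'
python3 -m pendant '[{"rx":0,"ry":0,"rz":0,"tx":0,"ty":0,"tz":0,"jaw":0},{"rx":0,"ry":0,"rz":0,"tx":0,"ty":0,"tz":0,"jaw":0},{"rx":0,"ry":0,"rz":0,"tx":0,"ty":0,"tz":0,"jaw":0},{"rx":0,"ry":0,"rz":0,"tx":0,"ty":0,"tz":0,"jaw":0},{"rx":0,"ry":0,"rz":0,"tx":0,"ty":0,"tz":0,"jaw":0},{"rx":0,"ry":0,"rz":0,"tx":0,"ty":0,"tz":0,"jaw":0}]'
python3 -m pendant '[{"rx":0,"ry":0,"rz":0,"tx":0,"ty":0,"tz":-8,"jaw":0},{"rx":0,"ry":0,"rz":0,"tx":0,"ty":0,"tz":-16,"jaw":0},{"rx":0,"ry":0,"rz":0,"tx":0,"ty":0,"tz":-24,"jaw":0},{"rx":0,"ry":0,"rz":0,"tx":0,"ty":0,"tz":-24,"jaw":0},{"rx":0,"ry":0,"rz":0,"tx":0,"ty":0,"tz":-24,"jaw":0},{"rx":0,"ry":0,"rz":0,"tx":0,"ty":0,"tz":-24,"jaw":0},{"rx":0,"ry":0,"rz":0,"tx":0,"ty":0,"tz":-24,"jaw":0},{"rx":0,"ry":0,"rz":0,"tx":0,"ty":0,"tz":-20,"jaw":0},{"rx":0,"ry":0,"rz":0,"tx":0,"ty":0,"tz":-12,"jaw":0},{"rx":0,"ry":0,"rz":0,"tx":0,"ty":0,"tz":-4,"jaw":0},{"rx":0,"ry":0,"rz":2,"tx":0,"ty":0,"tz":0,"jaw":0},{"rx":0,"ry":0,"rz":5,"tx":0,"ty":0,"tz":0,"jaw":0},{"rx":0,"ry":0,"rz":5,"tx":0,"ty":0,"tz":0,"jaw":0},{"rx":0,"ry":0,"rz":5,"tx":0,"ty":0,"tz":0,"jaw":0},{"rx":0,"ry":0,"rz":5,"tx":0,"ty":0,"tz":0,"jaw":0},{"rx":0,"ry":0,"rz":5,"tx":0,"ty":0,"tz":0,"jaw":0},{"rx":0,"ry":0,"rz":3,"tx":0,"ty":0,"tz":0,"jaw":0},{"rx":0,"ry":0,"rz":0,"tx":0,"ty":0,"tz":0,"jaw":0},{"rx":0,"ry":0,"rz":0,"tx":0,"ty":0,"tz":0,"jaw":0}]'
python3 -c "
from h import *
go(.635,-.2556,.30)"
```

```text
time_s: 6.28
tool_pos: [0.5152, 0.1665, 0.1186]
tool_rot: [180.0, -0.0, 105.8]
force: [-0.1, -0.5, 0.4]
grip_width: 0.0004
time_s: 6.78
tool_pos: [0.5152, 0.1665, 0.1186]
tool_rot: [180.0, -0.0, 105.8]
force: [-0.1, 0.0, 0.0]
grip_width: 0.001
time_s: 8.37
tool_pos: [0.5148, 0.1664, 0.2977]
tool_rot: [-179.9, 0.1, 75.9]
force: [0.3, 0.0, 0.6]
grip_width: 0.0003
8.3667 [0.5148 0.1664 0.2977] [-1.799e+02  1.000e-01  7.590e+01] 0.00025945947688913443 [0.3 0.  0.6] axis [-1.3e-03 -8.0e-04 -1.0e+00] qpos [-50.   3.  31.  94.  -2.  83. -33.] tip 0.014 tool shift mm [-379.9  219.5   -2.1]
```

```bash
python3 -m pendant '[{"rx":0,"ry":0,"rz":0,"tx":-10,"ty":6,"tz":0,"jaw":0},{"rx":0,"ry":0,"rz":0,"tx":-20,"ty":11,"tz":0,"jaw":0},{"rx":0,"ry":0,"rz":0,"tx":-25,"ty":14.5,"tz":0,"jaw":0},{"rx":0,"ry":0,"rz":0,"tx":-25,"ty":14.5,"tz":0,"jaw":0},{"rx":0,"ry":0,"rz":0,"tx":-25,"ty":14.5,"tz":0,"jaw":0},{"rx":0,"ry":0,"rz":0,"tx":-25,"ty":14.5,"tz":0,"jaw":0},{"rx":0,"ry":0,"rz":0,"tx":-25,"ty":14.5,"tz":0,"jaw":0},{"rx":0,"ry":0,"rz":0,"tx":-25,"ty":14.5,"tz":0,"jaw":0},{"rx":0,"ry":0,"rz":0,"tx":-25,"ty":14.5,"tz":0,"jaw":0},{"rx":0,"ry":0,"rz":0,"tx":-25,"ty":14.5,"tz":0,"jaw":0},{"rx":0,"ry":0,"rz":0,"tx":-25,"ty":14.5,"tz":0,"jaw":0},{"rx":0,"ry":0,"rz":0,"tx":-25,"ty":14.5,"tz":0,"jaw":0},{"rx":0,"ry":0,"rz":0,"tx":-25,"ty":14.5,"tz":0,"jaw":0},{"rx":0,"ry":0,"rz":0,"tx":-25,"ty":14.5,"tz":0,"jaw":0},{"rx":0,"ry":0,"rz":0,"tx":-25,"ty":14.5,"tz":0,"jaw":0},{"rx":0,"ry":0,"rz":0,"tx":-17,"ty":9,"tz":0,"jaw":0},{"rx":0,"ry":0,"rz":0,"tx":-8,"ty":5,"tz":0,"jaw":0},{"rx":0,"ry":0,"rz":0,"tx":0,"ty":0,"tz":0,"jaw":0},{"rx":0,"ry":0,"rz":0,"tx":0,"ty":0,"tz":0,"jaw":0},{"rx":0,"ry":0,"rz":0,"tx":0,"ty":0,"tz":0,"jaw":0}]'
python3 -m pendant '[{"rx":0,"ry":0,"rz":0,"tx":0,"ty":0,"tz":0,"jaw":0},{"rx":0,"ry":0,"rz":0,"tx":0,"ty":0,"tz":0,"jaw":0},{"rx":0,"ry":0,"rz":0,"tx":0,"ty":0,"tz":0,"jaw":0}]'
python3 -c "
from h import *
go(.635,-.2556,.091)
c=env.read_camera('wrist');f=210/np.tan(np.radians(c['vertical_fov']/2))
im=cv2.resize(c['img'][:,:,::-1],(800,600))
def pr(p):
    x=c['world_to_cam']@np.r_[p,1];x=[x[0],-x[1],-x[2]];h=np.hypot(x[0],x[1]);t=np.arctan2(h,x[2]);return (c['cx']+f*t*x[0]/h,c['cy']+f*t*x[1]/h)
u=pr([.635,-.2556,.052]);print(u);cv2.drawMarker(im,(int((u[0]+.5)/.7),int((u[1]+.5)/.7)),(0,255,0),0,14,1)
cv2.imwrite('pics/w2.png',im)"
```

```text
time_s: 10.03
tool_pos: [0.635, -0.254, 0.2985]
tool_rot: [-180.0, -0.1, 75.9]
force: [-1.4, 0.5, -0.3]
grip_width: 0.0007
time_s: 10.28
tool_pos: [0.635, -0.2544, 0.2989]
tool_rot: [180.0, -0.0, 75.9]
force: [0.4, 0.6, -0.1]
grip_width: 0.0008
10.2833 [ 0.635  -0.2544  0.2989] [180.   -0.   75.9] 0.0007938615832173844 [ 0.4  0.6 -0.1] axis [ 6.e-04  7.e-04 -1.e+00] qpos [-11.  26.  46.  73. -18.  88.  18.] tip 0.014 tool shift mm [-1.300e+00  2.000e-01  2.078e+02]
(np.float64(278.62060994021147), np.float64(182.9331413099622))
```

View pics/w2.png

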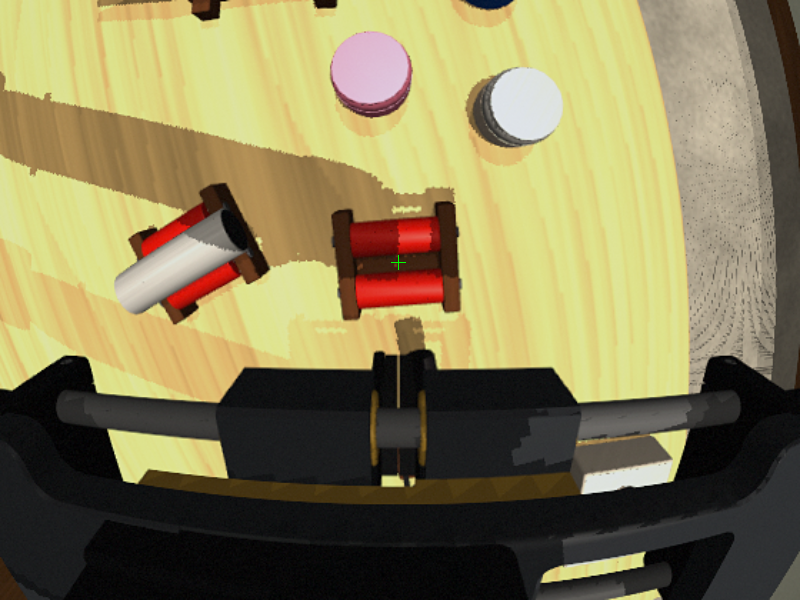

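The projected target (398,262) lies midway between the rollers of the empty cradle. The loaded cradle is off to the left at (190,260). Descending 208 mm, then holding.

```bash
python3 -m pendant '[{"rx":0,"ry":0,"rz":0,"tx":-1,"ty":0,"tz":8,"jaw":0},{"rx":0,"ry":0,"rz":0,"tx":0,"ty":0,"tz":16,"jaw":0},{"rx":0,"ry":0,"rz":0,"tx":0,"ty":0,"tz":20,"jaw":0},{"rx":0,"ry":0,"rz":0,"tx":0,"ty":0,"tz":20,"jaw":0},{"rx":0,"ry":0,"rz":0,"tx":0,"ty":0,"tz":20,"jaw":0},{"rx":0,"ry":0,"rz":0,"tx":0,"ty":0,"tz":20,"jaw":0},{"rx":0,"ry":0,"rz":0,"tx":0,"ty":0,"tz":20,"jaw":0},{"rx":0,"ry":0,"rz":0,"tx":0,"ty":0,"tz":20,"jaw":0},{"rx":0,"ry":0,"rz":0,"tx":0,"ty":0,"tz":20,"jaw":0},{"rx":0,"ry":0,"rz":0,"tx":0,"ty":0,"tz":16,"jaw":0},{"rx":0,"ry":0,"rz":0,"tx":0,"ty":0,"tz":12,"jaw":0},{"rx":0,"ry":0,"rz":0,"tx":0,"ty":0,"tz":8,"jaw":0},{"rx":0,"ry":0,"rz":0,"tx":0,"ty":0,"tz":4,"jaw":0},{"rx":0,"ry":0,"rz":0,"tx":0,"ty":0,"tz":2,"jaw":0},{"rx":0,"ry":0,"rz":0,"tx":0,"ty":0,"tz":0,"jaw":0},{"rx":0,"ry":0,"rz":0,"tx":0,"ty":0,"tz":0,"jaw":0}]'
python3 -c "
from h import *
go(.635,-.2556,.091)
c=env.read_camera('scene');cv2.imwrite('pics/s3.png',cv2.resize(c['img'][110:260,110:310,::-1],(800,600),interpolation=cv2.INTER_CUBIC))"
```

```text
time_s: 11.67
tool_pos: [0.6351, -0.257, 0.0935]
tool_rot: [179.9, 0.0, 75.8]
force: [-0.4, 0.8, 0.3]
grip_width: 0.0005
11.6667 [ 0.6351 -0.257   0.0935] [179.9   0.   75.8] 0.0005499232280235139 [-0.4  0.8  0.3] axis [ 1.5e-03 -4.0e-04 -1.0e+00] qpos [-10.  33.  42.  88. -23.  67.  22.] tip 0.014 tool shift mm [ 1.3 -0.4  2.5]
```

View pics/s3.png

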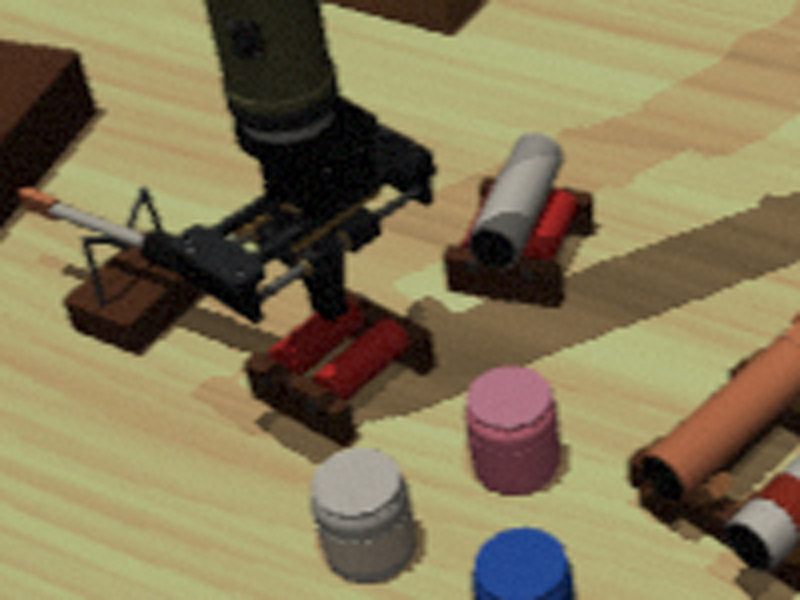

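The fingertips (325,310) hover over the empty rollers, clear of the iron and tin. I trim 2 mm down and hold.

```bash
python3 -m pendant '[{"rx":0,"ry":0,"rz":0,"tx":1,"ty":0,"tz":2,"jaw":0},{"rx":0,"ry":0,"rz":0,"tx":0,"ty":0,"tz":0,"jaw":0},{"rx":0,"ry":0,"rz":0,"tx":0,"ty":0,"tz":0,"jaw":0},{"rx":0,"ry":0,"rz":0,"tx":0,"ty":0,"tz":0,"jaw":0},{"rx":0,"ry":0,"rz":0,"tx":0,"ty":0,"tz":0,"jaw":0},{"rx":0,"ry":0,"rz":0,"tx":0,"ty":0,"tz":0,"jaw":0},{"rx":0,"ry":0,"rz":0,"tx":0,"ty":0,"tz":0,"jaw":0},{"rx":0,"ry":0,"rz":0,"tx":0,"ty":0,"tz":0,"jaw":0},{"rx":0,"ry":0,"rz":0,"tx":0,"ty":0,"tz":0,"jaw":0},{"rx":0,"ry":0,"rz":0,"tx":0,"ty":0,"tz":0,"jaw":0},{"rx":0,"ry":0,"rz":0,"tx":0,"ty":0,"tz":0,"jaw":0},{"rx":0,"ry":0,"rz":0,"tx":0,"ty":0,"tz":0,"jaw":0},{"rx":0,"ry":0,"rz":0,"tx":0,"ty":0,"tz":0,"jaw":0},{"rx":0,"ry":0,"rz":0,"tx":0,"ty":0,"tz":0,"jaw":0},{"rx":0,"ry":0,"rz":0,"tx":0,"ty":0,"tz":0,"jaw":0},{"rx":0,"ry":0,"rz":0,"tx":0,"ty":0,"tz":0,"jaw":0},{"rx":0,"ry":0,"rz":0,"tx":0,"ty":0,"tz":0,"jaw":0},{"rx":0,"ry":0,"rz":0,"tx":0,"ty":0,"tz":0,"jaw":0},{"rx":0,"ry":0,"rz":0,"tx":0,"ty":0,"tz":0,"jaw":0},{"rx":0,"ry":0,"rz":0,"tx":0,"ty":0,"tz":0,"jaw":0}]'
python3 -m pendant '[{"rx":0,"ry":0,"rz":0,"tx":0,"ty":0,"tz":0,"jaw":0},{"rx":0,"ry":0,"rz":0,"tx":0,"ty":0,"tz":0,"jaw":0},{"rx":0,"ry":0,"rz":0,"tx":0,"ty":0,"tz":0,"jaw":0},{"rx":0,"ry":0,"rz":0,"tx":0,"ty":0,"tz":0,"jaw":0},{"rx":0,"ry":0,"rz":0,"tx":0,"ty":0,"tz":0,"jaw":0},{"rx":0,"ry":0,"rz":0,"tx":0,"ty":0,"tz":0,"jaw":0},{"rx":0,"ry":0,"rz":0,"tx":0,"ty":0,"tz":0,"jaw":0}]'
python3 -c "
from h import *
go(.635,-.2556,.091)
env.sign_off()"
```

```text
time_s: 13.38
tool_pos: [0.6348, -0.2557, 0.0905]
tool_rot: [180.0, -0.0, 75.8]
force: [-0.3, -1.1, -0.8]
grip_width: 0.0003
time_s: 13.97
tool_pos: [0.6348, -0.2557, 0.0906]
tool_rot: [180.0, -0.0, 75.8]
force: [0.2, -0.7, -0.8]
grip_width: 0.0006
13.9667 [ 0.6348 -0.2557  0.0906] [180.   -0.   75.8] 0.000566597268832226 [ 0.2 -0.7 -0.8] axis [ 1.e-04  0.e+00 -1.e+00] qpos [-10.  33.  42.  88. -23.  67.  22.] tip 0.014 tool shift mm [ 0.1  0.2 -0.4]
the job is handed in; nothing more can be done
```

The demonstration is done and handed in at about 14 s of the 48 s allowed. The arm is still pointing at the middle of the empty cradle.

- **Banded pipe's mouth:** with the fingers closed and pointing straight down, I held about 2.2 s with the fingertips about 25 mm above it.
- **Travel:** I went up and across with the fingertips about 285 mm above the table, and came down low only over the two targets.
- **Empty cradle:** I held about 2.2 s with the fingertips about 25 mm above its middle, and stayed there.

**Last checks:** the TCP was within 1 mm of the measured cradle target, and the tool pointed straight down. The measured force stayed below about 2 N at every reading, so there was no sign of contact. The mouth marker in the wrist picture was a few pixels off the slot centre, about 1–2 mm, within the camera calibration. No check failed.

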